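# Clear the tipped jar, then lift and draw the sagging bolt and hold the bread cupboard ajar

### The job

A tipped-over spice jar lies on the lazy Susan right where the bread cupboard's door swings: lift it off and lay it gently in the free lane of the spice tray, alongside the jar already there. Then unbolt the cupboard: the barrel bolt has sagged, so its end collar hangs behind the bent-up keeper; do not force it but lift it by its handle while you draw it back, fully clear of the keeper. Last, swing the sprung door about 35 degrees open by that handle and finish still gripping the handle, your grip alone keeping the door ajar, with nothing else knocked over or shoved out of its place (what stands on the lazy Susan may turn with it).

Things in the scene. Friction and masses are not known exactly. Their poses are not given: they have to be found in the camera images.
- spice_jar: the tipped-over square glass spice jar with a round screw cap, 100 mm long x 42 x 42 mm, about 0.19 kg (varies), lying on the lazy Susan on one flat side; origin at the middle of its length on the underside as it lies, x along its length towards the cap (cap 24 mm long, 39 mm dia; the square glass part runs from x = -50 to +26 mm), z up; grasp it across y (42 mm)
- spice_jar_mid (a point): the middle of the tipped jar, 21 mm above its underside; axes as spice_jar
- spice_tray: fixed open wooden spice tray, 156 x 176 mm, floor 6 mm thick, rim 22 mm high, walls 6 mm; a low 14 mm rib along x parts it into two lanes, each 144 mm long (x) and 79 mm wide (y); jars lie in it along x; origin at the centre of its underside, z up
- free_lane (a point): the middle of the free lane's floor (42.5 mm to +y of the tray's centre, 6 mm above the worktop); axes as the tray's; the jar may point either way along x
- lying_jar: bystander: a jar like the tipped one, lying in the other lane of the tray (y = -42.5 mm); origin as for spice_jar
- susan_foot: fixed foot of the lazy Susan, on its vertical axis at worktop level; the round wooden turntable above it, 270 mm dia, top 26 mm above the worktop, spins freely and without end
- pepper_mill: bystander: turned dark wooden pepper mill, 52 mm dia x 134 mm tall, standing on the lazy Susan; origin at the centre of its foot
- honey_jar: bystander: round amber glass jar with brass lid, 60 mm dia x 85 mm tall, standing on the lazy Susan; origin at the centre of its foot
- cupboard: fixed small bread cupboard of pale wood standing on the worktop, 220 mm deep (x) x 340 mm wide (y) x 275 mm high; origin at the centre of its underside; its front (a flush frame and door) faces its own -x, 110 mm from the origin; the door's lower edge is 46 mm up, so it swings over the bare lazy Susan
- door_hinge (a point): on the vertical hinge line of the door, at the door's lower edge in its front face; it turns with the door: its y axis points along the door from hinge to bolt edge (door 259 mm wide), -x out of the door's front, z up
- door (a joint): door angle in rad: 0 shut, growing as the bolt edge swings out of the front (turning counterclockwise seen from above); spring hinges push it shut with about 0.22 N m at 0 and 0.38 N m at 0.6 rad, so it falls shut if let go
- barrel (a joint): tilt of the loose barrel and bolt, in rad: 0 sagged by its own weight (0.075 below level), growing as the keeper end is lifted, stop at 0.17; the collar clears the keeper's prongs from about 0.06. It pivots on its back screw, 119 mm from the hinge line along the door; with the bolt shot the handle is 85 mm from that screw, so it rises 8.5 mm for 0.1 rad
- bolt (a joint): how far the bolt is drawn back towards the hinge, in m: 0 shot, stop at 0.036. Unlifted, its end collar (22 mm dia x 8 mm, on a 9 mm rod) is stopped by the keeper's prongs after about 4 mm; lifted, it has passed the prongs at 0.016 and is free of the keeper at 0.02. It slides with under 2 N and stays where it is left
- bolt_handle: the bolt's steel handle: a round peg 12 mm dia standing straight out of the door's front, bare from 22 to 56 mm in front of the door face, about 41 mm below the cupboard's top; pinch it from above, fingers closing along the bolt (the door's y). The body's origin lies at the barrel's back screw in the door's face, not at the peg; axes as the door's, tilted with the barrel
- handle_grip (a point): the point to grip on the handle's axis, 43 mm in front of the door face; y axis along the bolt towards the keeper, -x out of the door; it moves with handle, bolt and door
- keeper: open steel keeper fixed to the cupboard's frame beside the door's bolt edge, the lower inner end bent up into two prongs either side of the bolt's rod, a front cheek that stands 29 mm out and keeps the bolt from swinging out; origin at the cupboard's origin (the keeper itself is at about x = -125, y = +133, z = 230 mm in the cupboard's frame)

How it is judged:
By the outcome, as a careful person would: the job done as asked, in the order asked, and still so for the second after the job is handed in, while the arm keeps its last pose, push and grip.
It also fails if it takes over 58 s, if anything falls off the work surface, if the arm or the gripper's body presses on something with over 40 N, if the wrist force passes 120 N, or if a joint passes its speed limit or range.

### The arm

A 6-joint arm with a two-finger parallel gripper is mounted at the origin on the work surface. World frame = base frame: x ahead of the robot, y to its left, z up, the work surface at z = 0. Lengths are in m, angles in degrees, forces in N, time in s.
With the tool pointing down it reaches from about 0.375 to 0.9 m from the base axis. Payload 3.1 kg.
Tool frame: the origin (TCP) lies at the very end of the fingers, on their centre line; the grasp point (between the pads) lies 19 mm behind it; z points along the fingers, y is the direction in which the jaws open and shut (so a half turn about z gives the same grasp; the last joint's range is limited). The gripper opens to 87 mm and grips with 3 to 60 N. Pads are 19 mm wide; open, the fingers measure 117 mm over their backs; the gripper's body (75 mm by 190 mm) begins 51 mm behind the grasp point.
Start: joints at [-82.019, 30.224, 82.088, -0, 67.689, -10.227], TCP at [0.195, -0.594, 0.223] pointing down, gripper open.
Joint ranges: [-176.69, 176.69], [-43.24, 126.21], [12.49, 139.97], [-82, 262], [0, 151.66], [-163.58, 163.58]. Speed limits (degrees/s): [159.86, 159.86, 180, 180, 180, 180].

### API

Orientations are given as a 3x3 rotation matrix whose columns are the frame's x, y, z axes.
In Python, from rig import readout, capture, camera_model, bot, spot_in, regions_of gives the robot as it stands.
- The arm moves only by the tool send_rows, never from a script. Its argument "moves" is a list that holds one entry, the list of rows, each a list of 7 numbers: the turn, a rotation vector about the tool's x, y, z in degrees, then the shift along the tool's x, y, z in cm, then the opening, from -1 (shut) to 1 (fully open). A call has exactly 5 rows; each row shifts and turns the commanded pose from where the row before left it, along the tool's axes as they then stand; what a row does not reach is not made up. A row lasts 1/10 s, in which the tool goes at most 50 mm and 8.59 degrees, less where a joint would pass 70% of its speed; a pose out of reach is approached as far as the arm can. A call with a gripper value outside its range is refused whole. The fingers move at their own pace and stop on an object; the grip force is fixed at half the most. Time passes only in rows, so rows that do not move let the fingers close, or fill a call up. It gives the time, the measured TCP pose, the force and the opening at its end, in the units of the state.
- readout.read_state(): the state, without advancing time (a new reading comes with each control period).
- capture(name): name is "side" or "top" or "wrist"; returns the picture (420x560x3 uint8, blue, green, red); there is no depth.
- camera_model(name): a dict with "camera_matrix" (3x3 intrinsics, pixels), "pose" (4x4, takes a point from camera to world coordinates). Camera axes: x right, y up, looking along -z (the intrinsics and any distortion apply to the point x, -y, -z); pixel columns grow to the right and rows downward; lengths in m; the calibration is good to about 2 mm. A picture is of the moment at which its call begins: read the wrist's pose just before it. camera_model takes no time and is no camera call; for the wrist camera it gives the pose at the moment of the call.
- bot.hand_in(): hands the job in, once; it reports no verdict.
Trained networks look in the newest picture that a camera, given by its name, has taken for a name from the list of things; names that differ only in an ending like _2 or _b are one class to them, and where a whole thing is asked for, a point or a joint stands for the part that bears it (a point fixed in the world has none). Each returns a list of dicts, best first, with "p" (0 to 1); they miss things now and then, are a little off and sometimes report something else, mostly with a low value. They report only what shows in the picture. A call takes as long as a camera call.
- spot_in(camera, thing): "location" ([x, y, z] in m, in world coordinates, good to about 4 mm: the middle of the surface that is visible of it).
- regions_of(camera, thing): "mask" (420x560 bool, what is visible of it).
The state is a dict: "time_s": time; "joint_positions": joint angles; "qvel": joint speeds; "tau": joint torques, N m; "position": TCP position; "tcp_rot": TCP orientation; "force": force on the tool from outside, world axes, zero at the start; "moment": the same for the moment, N m; "opening": opening from 0.0 (shut) to 1.0 (fully open).
Only numpy, scipy, OpenCV 4.12 (cv2) and the standard library are available. Lean on these libraries where they do the work, as an engineer would, in place of code of your own. Each camera call takes 0.05 s, during which the arm holds its last target. There are 200 camera calls.

## Working session

There is one attempt and no reset: what is moved stays moved. The work goes in short steps, Python scripts to look and compute and a tool call to move; the robot and the scene stay as the last step left them, time stands still between calls to the robot, and variables do not carry over. Pictures are saved under pics/ and viewed, about 8 in all and at most 12, crops included, and the job is handed in when it is done.

Besides the shell and the picture viewer there is one more tool, called by a JSON object that holds its "api" and its "payload", one argument or row to a line. send_rows: Moves the arm, as the interface text tells. Its arguments: {"type":"object","properties":{"moves":{"type":"array","items":{"type":"array","items":{"type":"array","items":{"type":"number"}}}}},"required":["moves"]}

```bash
ls; mkdir -p pics; python3 - <<'E'
from rig import readout, capture, camera_model, bot, spot_in, regions_of
import cv2,numpy as np
np.set_printoptions(precision=4,suppress=True)
s=readout.read_state();print(s)
a=capture("side");b=capture("top")
cv2.imwrite("pics/s1.png",a);cv2.imwrite("pics/t1.png",b)
for c in("side","top"):
    m=camera_model(c);print(c,m)
    for t in ["spice_jar","spice_tray","lying_jar","susan_foot","pepper_mill","honey_jar","cupboard","door","bolt_handle","keeper"]:
        print(t,[(np.round(d["location"],3),round(d["p"],2)) for d in spot_in(c,t)[:2]])
E
```

```text
pics
{'time_s': 0.0, 'joint_positions': array([-82.0193,  30.2773,  82.1573,  -0.0002,  67.6879, -10.2253]), 'qvel': array([-0.0567,  0.0312, -0.1308,  0.0698,  0.107 , -0.0133]), 'tau': array([ -0.0007, -44.0045, -17.6598,   0.0633,   0.0585,  -0.0001]), 'position': array([ 0.1952, -0.593 ,  0.2216]), 'tcp_rot': array([[ 0.9499,  0.3124, -0.0003],
       [ 0.3124, -0.9499,  0.0021],
       [ 0.0004, -0.0021, -1.    ]]), 'force': array([-0.0145, -0.9572, -0.0631]), 'moment': array([-0.0128,  0.0202,  0.0218]), 'opening': 1.0004329343103118}
side {'camera_matrix': array([[379.9958,   0.    , 281.0669],
       [  0.    , 379.9958, 213.9979],
       [  0.    ,   0.    ,   1.    ]]), 'pose': array([[-0.8776, -0.3823,  0.2892,  0.9051],
       [ 0.4793, -0.7117,  0.5136,  0.4787],
       [ 0.0095,  0.5894,  0.8078,  0.9712],
       [ 0.    ,  0.    ,  0.    ,  1.    ]])}
spice_jar [(array([0.493, 0.008, 0.067]), 0.6)]
spice_tray [(array([ 0.46 , -0.343,  0.007]), 0.86)]
lying_jar [(array([ 0.458, -0.399,  0.043]), 0.59)]
susan_foot [(array([ 0.502, -0.042,  0.023]), 0.89), (array([ 0.448,
[... 610 characters left out ...]
104,  0.1664,  0.986 ,  1.0938],
       [ 0.    ,  0.    ,  0.    ,  1.    ]])}
spice_jar [(array([0.478, 0.023, 0.069]), 0.63)]
spice_tray [(array([ 0.449, -0.357,  0.005]), 0.8), (array([ 0.453, -0.403,  0.05 ]), 0.19)]
lying_jar [(array([ 0.454, -0.404,  0.047]), 0.66), (array([0.468, 0.136, 0.239]), 0.57)]
susan_foot [(array([ 0.482, -0.022,  0.024]), 0.86)]
pepper_mill [(array([ 0.437, -0.092,  0.146]), 0.65)]
honey_jar [(array([ 0.543, -0.092,  0.107]), 0.64), (array([0.473, 0.021, 0.067]), 0.44)]
cupboard [(array([0.503, 0.234, 0.278]), 0.63)]
door [(array([0.52 , 0.145, 0.227]), 0.82)]
bolt_handle [(array([0.456, 0.11 , 0.239]), 0.51)]
keeper [(array([ 0.542, -0.093,  0.107]), 0.53)]
```

View pics/t1.png

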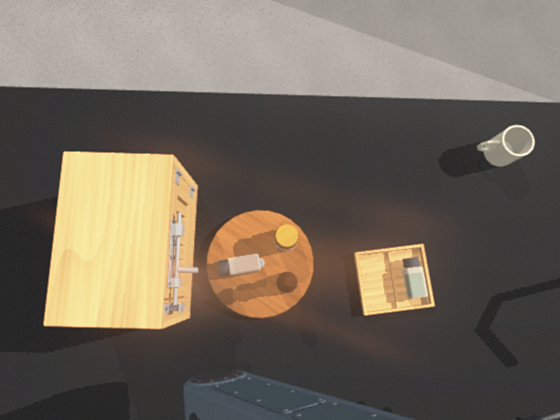

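View pics/s1.png

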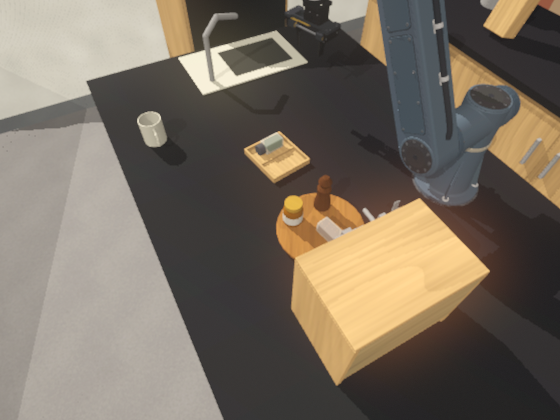

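Top view: cupboard at left (door faces −y world, handle peg at ~(195,270)), jar on the Susan at ~(242,265), mill (287,282), honey (287,236), tray at (395,280) with free lane to its left. Crops enlarged for detail.

```bash
cat > h.py <<'E'
from rig import readout, capture, camera_model, bot, spot_in, regions_of
import cv2,numpy as np
np.set_printoptions(precision=4,suppress=True)
def ray(m,uv):
    K=m["camera_matrix"];P=m["pose"];d=np.linalg.inv(K)@np.array([uv[0],uv[1],1.]);d=P[:3,:3]@np.array([d[0],-d[1],-d[2]])
    return P[:3,3],d
def onz(m,uv,z):
    o,d=ray(m,uv);return o+d*(z-o[2])/d[2]
def proj(m,p):
    P=m["pose"];q=P[:3,:3].T@(np.asarray(p)-P[:3,3]);q=m["camera_matrix"]@np.array([q[0],-q[1],-q[2]]);return q[:2]/q[2]
def st():
    s=readout.read_state();print(s["time_s"],s["position"],s["joint_positions"],s["opening"],s["force"]);print(s["tcp_rot"]);return s
E
python3 - <<'E'
from h import *
a=cv2.imread("pics/t1.png");b=cv2.imread("pics/s1.png")
f=lambda i,x,y,w,h:cv2.resize(i[y:y+h,x:x+w],(400,300),interpolation=cv2.INTER_CUBIC)
o=np.vstack([np.hstack([f(a,200,205,120,90),f(a,150,150,160,180)]),np.hstack([f(a,340,235,108,81),f(b,270,170,140,105)])])
cv2.imwrite("pics/c1.png",o)
m=camera_model("top")
for t in("spice_jar","spice_tray","lying_jar","bolt_handle"):
    capture("top")
    for d in regions_of("top",t)[:1]:
        c=max(cv2.findContours(d["mask"].astype(np.uint8),0,1)[0],key=cv2.contourArea)
        r=cv2.minAreaRect(c);bx=cv2.boxPoints(r)
        z={"spice_jar":.068,"spice_tray":.022,"lying_jar":.048,"bolt_handle":.234}[t]
        print(t,d["p"],r);print(np.array([onz(m,p,z) for p in bx]),onz(m,r[0],z))
E
```

```text
spice_jar 0.59 ((238.83558654785156, 264.4383544921875), (18.424522399902344, 41.978599548339844), 83.9909896850586)
[[ 0.4919  0.0756  0.068 ]
 [ 0.5052 -0.0247  0.068 ]
 [ 0.4614 -0.0308  0.068 ]
 [ 0.4483  0.0688  0.068 ]] [0.4766 0.0223 0.068 ]
lying_jar 0.57 ((413.760009765625, 277.6800231933594), (41.32253646850586, 20.750715255737305), 79.69515228271484)
[[ 0.501  -0.3728  0.048 ]
 [ 0.5116 -0.4237  0.048 ]
 [ 0.4132 -0.4388  0.048 ]
 [ 0.403  -0.3887  0.048 ]] [ 0.4568 -0.406   0.048 ]
bolt_handle 0.43 ((286.0, 282.0), (20.0, 20.0), 90.0)
[[ 0.4564 -0.0671  0.234 ]
 [ 0.4575 -0.1074  0.234 ]
 [ 0.4179 -0.1082  0.234 ]
 [ 0.4168 -0.0682  0.234 ]] [ 0.4371 -0.0877  0.234 ]
```

View pics/c1.png

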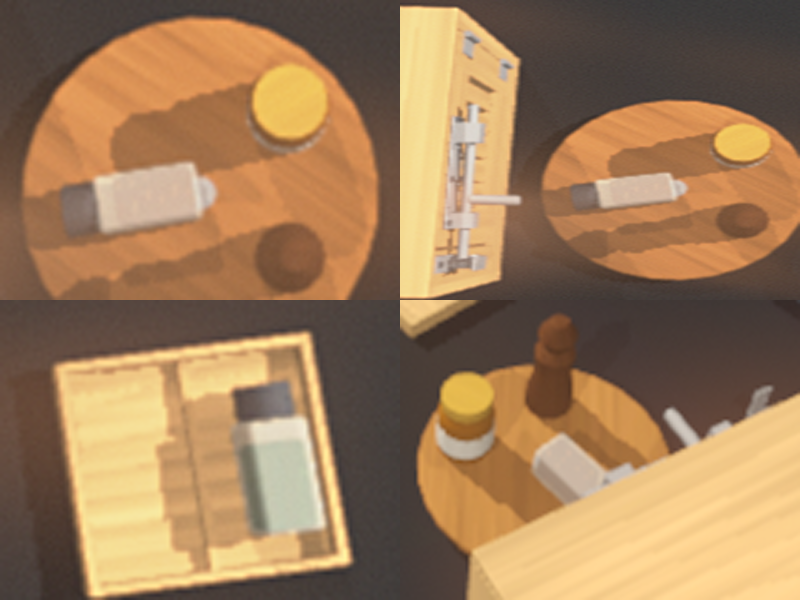

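The jar's cap (dark) points to +y at the left; the peg stands out at about (178–198,270), hinges at top (+x), keeper at bottom (177,308). The tray is rotated about 7°, with its free lane on the +y side.

```bash
python3 - <<'E'
from h import *
m=camera_model("top")
T=np.array([onz(m,p,.022) for p in [(354.9,252.6),(423.2,243.9),(434.5,306.6),(364.3,315.5)]]);print("tray",T,T.mean(0))
C=np.array([onz(m,p,.275) for p in [(64,152),(174,154),(163,328),(45,326)]]);print("cup",C,C.mean(0))
for i in range(4): print(np.linalg.norm(T[i]-T[i-1]),np.linalg.norm(C[i]-C[i-1]))
print("peg",onz(m,(178,270),.234),onz(m,(198,270),.234))
E
```

```text
tray [[ 0.5163 -0.2665  0.022 ]
 [ 0.5432 -0.4409  0.022 ]
 [ 0.3876 -0.4644  0.022 ]
 [ 0.3615 -0.2893  0.022 ]] [ 0.4522 -0.3653  0.022 ]
cup [[0.6818 0.3639 0.275 ]
 [0.6842 0.1441 0.275 ]
 [0.3457 0.1417 0.275 ]
 [0.3437 0.3619 0.275 ]] [0.5139 0.2529 0.275 ]
0.15648990354948245 0.3380575936494194
0.17648917587510335 0.21986861971923152
0.15739205975189163 0.3384609510202652
0.17703456989392183 0.2201434894398092
peg [0.4551 0.1301 0.234 ] [0.4562 0.0899 0.234 ]
```

```bash
cat >> h.py <<'E'
from scipy.spatial.transform import Rotation as R
def Rd(yaw):
    c,s=np.cos(np.radians(yaw)),np.sin(np.radians(yaw));return np.array([[-s,c,0],[c,s,0],[0,0,-1.]])
def plan(x,y,z,yaw,n,grip,s=None,p0=None,R0=None):
    if p0 is None: s=readout.read_state();p0=s["position"];R0=s["tcp_rot"]
    w=R.from_matrix(R0.T@Rd(yaw)).as_rotvec()/n;d=(np.array([x,y,z])-p0)/n;Rc=R0.copy()
    for i in range(n):
        print([round(v,2) for v in (*np.degrees(w),*(Rc.T@d*100),grip)]);Rc=Rc@R.from_rotvec(w).as_matrix()
E
python3 -c "
from h import *
plan(.478,.018,.21,7.5,15,1)"
```

```text
[np.float64(0.0), np.float64(-0.0), np.float64(-5.29), np.float64(3.06), np.float64(-3.28), np.float64(0.08), 1]
[np.float64(0.0), np.float64(-0.0), np.float64(-5.29), np.float64(3.35), np.float64(-2.99), np.float64(0.08), 1]
[np.float64(0.0), np.float64(-0.0), np.float64(-5.29), np.float64(3.62), np.float64(-2.67), np.float64(0.08), 1]
[np.float64(0.0), np.float64(-0.0), np.float64(-5.29), np.float64(3.85), np.float64(-2.32), np.float64(0.08), 1]
[np.float64(0.0), np.float64(-0.0), np.float64(-5.29), np.float64(4.04), np.float64(-1.96), np.float64(0.08), 1]
[np.float64(0.0), np.float64(-0.0), np.float64(-5.29), np.float64(4.21), np.float64(-1.58), np.float64(0.08), 1]
[np.float64(0.0), np.float64(-0.0), np.float64(-5.29), np.float64(4.33), np.float64(-1.18), np.float64(0.08), 1]
[np.float64(0.0), np.float64(-0.0), np.float64(-5.29), np.float64(4.42), np.float64(-0.78), np.float64(0.08), 1]
[np.float64(0.0), np.float64(-0.0), np.float64(-5.29), np.float64(4.48), np.float64(-0.37), np.float64(0.08), 1]
[np.float64(0.0), np.float64(-0.0), np.float64(-5.29), np.float64(4.49), np.float64(0.05), np.float64(0.08), 1]
[np.float64(0.0), np.float64(-0.0), np.float64(-5.29), np.float64(4.47), np.float64(0.46), np.float64(0.08), 1]
[np.float64(0.0), np.float64(-0.0), np.float64(-5.29), np.float64(4.41), np.float64(0.87), np.float64(0.08), 1]
[np.float64(0.0), np.float64(-0.0), np.float64(-5.29), np.float64(4.31), np.float64(1.27), np.float64(0.08), 1]
[np.float64(0.0), np.float64(-0.0), np.float64(-5.29), np.float64(4.17), np.float64(1.66), np.float64(0.08), 1]
[np.float64(0.0), np.float64(-0.0), np.float64(-5.29), np.float64(4.0), np.float64(2.04), np.float64(0.08), 1]
```

{"api": "send_rows", "payload": {
  "moves": [
    [[0,0,-5.3,3.1,-3.3,0.1,1],[0,0,-5.3,3.4,-3.0,0.1,1],[0,0,-5.3,3.6,-2.7,0.1,1],[0,0,-5.3,3.8,-2.3,0.1,1],[0,0,-5.3,4.0,-2.0,0.1,1]]
  ]
}}

```text
time_s: 2.0
position: [0.2895, -0.3879, 0.2177]
tcp_rot: [[0.708, 0.706, 0.0], [0.706, -0.708, -0.001], [-0.0, 0.001, -1.0]]
force: [0.6, -0.7, 0.3]
opening: 1.005
```

{"api": "send_rows", "payload": {
  "moves": [
    [[0,0,-5.3,4.2,-1.6,0.1,1],[0,0,-5.3,4.3,-1.2,0.1,1],[0,0,-5.3,4.4,-0.8,0.1,1],[0,0,-5.3,4.5,-0.4,0.1,1],[0,0,-5.3,4.5,0,0.1,1]]
  ]
}}

```text
time_s: 2.5
position: [0.3821, -0.1834, 0.2129]
tcp_rot: [[0.319, 0.948, 0.001], [0.948, -0.319, -0.001], [-0.0, 0.001, -1.0]]
force: [1.0, -0.4, 0.0]
opening: 0.997
```

{"api": "send_rows", "payload": {
  "moves": [
    [[0,0,-5.3,4.5,0.5,0.1,1],[0,0,-5.3,4.4,0.9,0.1,1],[0,0,-5.3,4.3,1.3,0,1],[0,0,-5.3,4.2,1.7,0,1],[0,0,-5.3,4.0,2.0,0,1]]
  ]
}}

```text
time_s: 3.0
position: [0.4769, 0.0213, 0.2109]
tcp_rot: [[-0.138, 0.99, 0.001], [0.99, 0.138, -0.0], [-0.0, 0.001, -1.0]]
force: [0.3, -0.9, -0.7]
opening: 0.998
```

```bash
python3 - <<'E'
from h import *
s=st();a=capture("wrist");m=camera_model("wrist");cv2.imwrite("pics/w1.png",a);print(m["pose"])
for t in("spice_jar","bolt_handle","pepper_mill","honey_jar"): print(t,[(np.round(d["location"],3),round(d["p"],2)) for d in spot_in("wrist",t)[:2]])
for d in regions_of("wrist","spice_jar")[:1]:
    c=max(cv2.findContours(d["mask"].astype(np.uint8),0,1)[0],key=cv2.contourArea)
    r=cv2.minAreaRect(c);print(d["p"],r);print(np.array([onz(m,p,.068) for p in cv2.boxPoints(r)]),onz(m,r[0],.068))
E
```

```text
3.0 [0.4769 0.0213 0.2109] [-10.8841  19.866  103.535   -0.0068  56.5376 -18.8207] 0.9975857362212018 [ 0.322  -0.9364 -0.712 ]
[[-0.1381  0.9904  0.001 ]
 [ 0.9904  0.1381 -0.0003]
 [-0.0004  0.001  -1.    ]]
[[ 0.9896 -0.1372 -0.0431  0.4695]
 [ 0.1437  0.9559  0.2561  0.0955]
 [ 0.006  -0.2596  0.9657  0.3749]
 [ 0.      0.      0.      1.    ]]
spice_jar [(array([0.474, 0.024, 0.064]), 0.8), (array([0.469, 0.127, 0.24 ]), 0.52)]
bolt_handle [(array([0.454, 0.11 , 0.238]), 0.61)]
pepper_mill [(array([ 0.44 , -0.077,  0.116]), 0.88)]
honey_jar []
0.7 ((274.3446044921875, 192.20309448242188), (112.60414123535156, 48.36985778808594), 86.8201675415039)
[[ 0.4495  0.0747  0.068 ]
 [ 0.4899  0.0828  0.068 ]
 [ 0.5117 -0.017   0.068 ]
 [ 0.4678 -0.026   0.068 ]] [0.4793 0.0307 0.068 ]
```

View pics/w1.png

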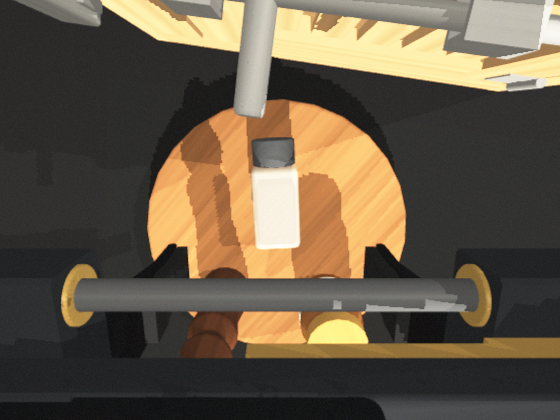

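The wrist view shows the jar at about (275,193), cap up at (273,152), jaws straddling it, and peg tip at (250,110) clear of the gripper. Descending.

{"api": "send_rows", "payload": {
  "moves": [
    [[0,0,-1.5,-0.1,0.2,4.5,1],[0,0,0,0,0,4.5,1],[0,0,0,0,0,4.0,1],[0,0,0,0,0,3.0,1],[0,0,0,0,0,1.6,1]]
  ]
}}

```text
time_s: 3.8
position: [0.4765, 0.017, 0.0323]
tcp_rot: [[-0.156, 0.988, -0.004], [0.988, 0.156, 0.001], [0.001, -0.004, -1.0]]
force: [-0.0, -0.3, 0.9]
opening: 1.001
```

{"api": "send_rows", "payload": {
  "moves": [
    [[0,0,0,0,0,0,0],[0,0,0,0,0,0,-0.2],[0,0,0,0,0,0,-1],[0,0,0,0,0,0,-1],[0,0,0,0,0,0,-1]]
  ]
}}

```text
time_s: 4.3
position: [0.4788, 0.0186, 0.0356]
tcp_rot: [[-0.16, 0.987, 0.002], [0.987, 0.16, -0.0], [-0.001, 0.002, -1.0]]
force: [0.1, -0.5, 0.1]
opening: 0.63
```

{"api": "send_rows", "payload": {
  "moves": [
    [[0,0,0,0,0,0,-1],[0,0,0,0,0,0,-1],[0,0,0,0,0,0,-1],[0,0,0,0,0,0,-1],[0,0,0,0,0,0,-1]]
  ]
}}

```text
time_s: 4.8
position: [0.478, 0.019, 0.035]
tcp_rot: [[-0.16, 0.987, -0.0], [0.987, 0.16, 0.0], [0.0, -0.0, -1.0]]
force: [-1.7, 0.9, 5.9]
opening: 0.483
```

Gripped (42 mm). Lift, then plan the transfer.

{"api": "send_rows", "payload": {
  "moves": [
    [[0,0,0,0,0,-1.0,-1],[0,0,0,0,0,-3.0,-1],[0,0,0,0,0,-4.5,-1],[0,0,0,0,0,-4.5,-1],[0,0,0,-1.5,0,-3.0,-1]]
  ]
}}

```text
time_s: 5.3
position: [0.4805, 0.005, 0.1974]
tcp_rot: [[-0.162, 0.987, 0.002], [0.987, 0.162, 0.0], [-0.0, 0.002, -1.0]]
force: [0.9, -0.3, -2.2]
opening: 0.477
```

```bash
python3 - <<'E'
from h import *
st()
capture("top");print([(np.round(d["location"],3),round(d["p"],2)) for t in("pepper_mill","honey_jar","spice_jar") for d in spot_in("top",t)[:1]])
s=readout.read_state()
plan(.4413,-.3265,.22,-81.6,13,-1)
E
```

```text
5.3 [0.4805 0.005  0.1974] [-12.7837  21.2326 104.0474   0.0408  54.5987 -22.1357] 0.47741987113427864 [ 0.8983 -0.3492 -2.2301]
[[-0.1621  0.9868  0.0022]
 [ 0.9868  0.1621  0.0001]
 [-0.0003  0.0022 -1.    ]]
[(array([ 0.44 , -0.092,  0.147]), 0.88), (array([ 0.54 , -0.094,  0.107]), 0.97), (array([ 0.454, -0.406,  0.047]), 0.62)]
[np.float64(0.0), np.float64(-0.0), np.float64(6.98), np.float64(-2.46), np.float64(-0.7), np.float64(-0.19), -1]
[np.float64(0.0), np.float64(-0.0), np.float64(6.98), np.float64(-2.53), np.float64(-0.4), np.float64(-0.19), -1]
[np.float64(0.0), np.float64(-0.0), np.float64(6.98), np.float64(-2.56), np.float64(-0.09), np.float64(-0.19), -1]
[np.float64(0.0), np.float64(-0.0), np.float64(6.98), np.float64(-2.55), np.float64(0.23), np.float64(-0.19), -1]
[np.float64(0.0), np.float64(-0.0), np.float64(6.98), np.float64(-2.5), np.float64(0.53), np.float64(-0.19), -1]
[np.float64(0.0), np.float64(-0.0), np.float64(6.98), np.float64(-2.42), np.float64(0.83), np.float64(-0.19), -1]
[np.float64(0.0), np.float64(-0.0), np.float64(6.98), np.float64(-2.3), np.float64(1.12), np.float64(-0.19), -1]
[np.float64(0.0), np.float64(-0.0), np.float64(6.98), np.float64(-2.15), np.float64(1.39), np.float64(-0.19), -1]
[np.float64(0.0), np.float64(-0.0), np.float64(6.98), np.float64(-1.96), np.float64(1.64), np.float64(-0.19), -1]
[np.float64(0.0), np.float64(-0.0), np.float64(6.98), np.float64(-1.75), np.float64(1.87), np.float64(-0.19), -1]
[np.float64(0.0), np.float64(-0.0), np.float64(6.98), np.float64(-1.51), np.float64(2.07), np.float64(-0.19), -1]
[np.float64(0.0), np.float64(-0.0), np.float64(6.98), np.float64(-1.24), np.float64(2.24), np.float64(-0.19), -1]
[np.float64(0.0), np.float64(-0.0), np.float64(6.98), np.float64(-0.96), np.float64(2.37), np.float64(-0.19), -1]
```

{"api": "send_rows", "payload": {
  "moves": [
    [[0,0,7,-2.5,-0.7,-0.5,-1],[0,0,7,-2.5,-0.4,-0.5,-1],[0,0,7,-2.6,-0.1,-0.4,-1],[0,0,7,-2.5,0.2,-0.3,-1],[0,0,7,-2.5,0.5,-0.3,-1]]
  ]
}}

```text
time_s: 6.0
position: [0.4631, -0.1225, 0.2122]
tcp_rot: [[0.439, 0.898, -0.005], [0.898, -0.439, 0.003], [0.001, -0.006, -1.0]]
force: [0.1, -0.5, -1.9]
opening: 0.481
```

{"api": "send_rows", "payload": {
  "moves": [
    [[0,0,7,-2.4,0.8,0,-1],[0,0,7,-2.3,1.1,0,-1],[0,0,7,-2.2,1.4,0,-1],[0,0,7,-2.0,1.6,0,-1],[0,0,7,-1.7,1.9,0,-1]]
  ]
}}

```text
time_s: 6.5
position: [0.4474, -0.2491, 0.2117]
tcp_rot: [[0.875, 0.484, -0.005], [0.484, -0.875, 0.005], [-0.002, -0.007, -1.0]]
force: [0.2, -0.2, -2.1]
opening: 0.481
```

{"api": "send_rows", "payload": {
  "moves": [
    [[0,0,7,-1.5,2.1,0,-1],[0,0,7,-1.2,2.2,1.0,-1],[0,0,7,-1.0,2.4,3.0,-1],[0,0,0,0,0,4.0,-1],[0,0,0,0,0,3.0,-1]]
  ]
}}

```text
time_s: 7.0
position: [0.438, -0.3247, 0.1001]
tcp_rot: [[0.99, 0.141, -0.005], [0.141, -0.99, 0.006], [-0.004, -0.006, -1.0]]
force: [0.5, 0.7, -2.9]
opening: 0.477
```

```bash
python3 - <<'E'
from h import *
st()
a=capture("top");w=capture("wrist");m=camera_model("top")
f=lambda i,x,y,w,h:cv2.resize(i[y:y+h,x:x+w],(400,300),interpolation=cv2.INTER_CUBIC)
cv2.imwrite("pics/c2.png",np.hstack([f(a,330,225,120,90),cv2.resize(w,(400,300))]))
st()
E
```

```text
7.0 [ 0.438  -0.3247  0.1001] [-48.3019  34.4313  99.4061   0.0137  46.5791  33.5729] 0.4771905103123183 [ 0.5297  0.7406 -2.9121]
[[ 0.99    0.1412 -0.0047]
 [ 0.1412 -0.99    0.0055]
 [-0.0039 -0.0062 -1.    ]]
7.1 [ 0.4361 -0.3218  0.0983] [-48.2479  34.5792  99.5529   0.0115  46.7931  33.5649] 0.4782472799549593 [-0.5669  0.8216 -2.104 ]
[[ 0.9898  0.1422 -0.0106]
 [ 0.1423 -0.9897  0.0121]
 [-0.0088 -0.0135 -0.9999]]
```

View pics/c2.png

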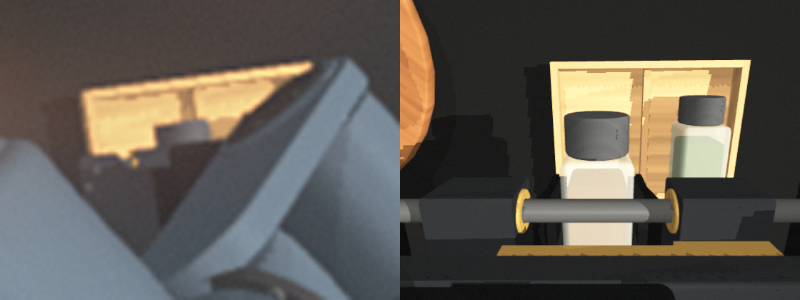

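The wrist view shows the jar over the left (free) lane, the lying jar on the right. I'll check the tray rim corners against the earlier estimate.

```bash
python3 - <<'E'
from h import *
st();m=camera_model("wrist")
for p in[(211,87),(490,84),(241*1,160)]: print(onz(m,p,.022))
for z in(.112-.005,): print([onz(m,p,z) for p in[(231,170),(322,170)]])
plan(.4413,-.3265,.03,-81.6,4,-1)
E
```

```text
7.1 [ 0.4361 -0.3218  0.0983] [-48.2479  34.5792  99.5529   0.0115  46.7931  33.5649] 0.4782472799549593 [-0.5669  0.8216 -2.104 ]
[[ 0.9898  0.1422 -0.0106]
 [ 0.1423 -0.9897  0.0121]
 [-0.0088 -0.0135 -0.9999]]
[ 0.5185 -0.2686  0.022 ]
[ 0.5454 -0.4441  0.022 ]
[ 0.4748 -0.2931  0.022 ]
[array([ 0.4823, -0.2971,  0.107 ]), array([ 0.488 , -0.3366,  0.107 ])]
[np.float64(-0.19), np.float64(0.13), np.float64(-0.06), np.float64(0.13), np.float64(0.16), np.float64(1.7), -1]
[np.float64(-0.19), np.float64(0.13), np.float64(-0.06), np.float64(0.12), np.float64(0.15), np.float64(1.7), -1]
[np.float64(-0.19), np.float64(0.13), np.float64(-0.06), np.float64(0.12), np.float64(0.15), np.float64(1.71), -1]
[np.float64(-0.19), np.float64(0.13), np.float64(-0.06), np.float64(0.12), np.float64(0.14), np.float64(1.71), -1]
```

{"api": "send_rows", "payload": {
  "moves": [
    [[0,0,0,0.2,0.2,1.5,-1],[0,0,0,0.2,0.1,2.5,-1],[0,0,0,0,0,1.5,-1],[0,0,0,0,0,0,-1],[0,0,0,0,0,0,-1]]
  ]
}}

```text
time_s: 7.6
position: [0.4452, -0.3289, 0.0501]
tcp_rot: [[0.99, 0.143, 0.001], [0.143, -0.99, -0.001], [0.001, 0.001, -1.0]]
force: [0.5, 0.8, -2.2]
opening: 0.475
```

```bash
python3 - <<'E'
from h import *
m=camera_model("wrist");w=capture("wrist")
st()
g=cv2.imwrite("pics/w3.png",w)
# tray rim in the wrist picture: project the estimated tray
for (ox,oy) in((.4522,-.3653),(.4533,-.3665)):
    t=np.radians(8.5);X=np.array([np.cos(t),np.sin(t),0]);Y=np.array([-np.sin(t),np.cos(t),0])
    print([proj(m,np.array([ox,oy,.022])+a*X+b*Y).round(1) for a,b in((.078,.088),(.078,-.088))])
    col=(0,0,255) if ox<.453 else(0,255,0)
    for a,b in((.078,.088),(.078,-.088)): cv2.circle(w,tuple(int(v) for v in proj(m,np.array([ox,oy,.022])+a*X+b*Y).round()),3,col,1)
cv2.imwrite("pics/w4.png",w)
E
```

```text
7.65 [ 0.4454 -0.3292  0.0505] [-48.0338  39.5093  99.9603   0.005   40.3967  33.7327] 0.48071919100785065 [ 0.8434 -0.7462 -1.635 ]
[[ 0.9897  0.1431  0.0016]
 [ 0.1431 -0.9897 -0.0017]
 [ 0.0013  0.0019 -1.    ]]
[array([173.5, 101.5]), array([512.8,  99.8])]
[array([176. ,  99.6]), array([515.7,  97.9])]
```

View pics/w4.png

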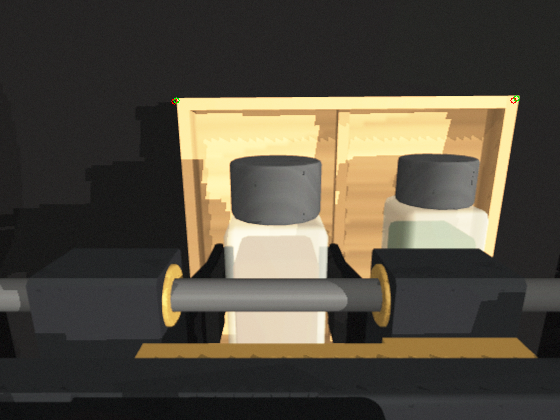

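Jar centred over the left lane (cap 230–320 px between wall 190 and rib 335); predicted corners match the picture within ~4 px. Lowering gently.

{"api": "send_rows", "payload": {
  "moves": [
    [[0,0,0,0,-0.1,1.2,-1],[0,0,0,0,0,1.2,-1],[0,0,0,0,0,0.6,-1],[0,0,0,0,0,0.1,-1],[0,0,0,0,0,0,-1]]
  ]
}}

```text
time_s: 8.15
position: [0.4442, -0.3275, 0.018]
tcp_rot: [[0.99, 0.143, -0.001], [0.143, -0.99, 0.001], [-0.0, -0.001, -1.0]]
force: [-0.2, 0.5, -1.4]
opening: 0.477
```

{"api": "send_rows", "payload": {
  "moves": [
    [[0,0,0,0,0,0.1,-1],[0,0,0,0,0,0.1,-1],[0,0,0,0,0,0.1,-1],[0,0,0,0,0,0,-1],[0,0,0,0,0,0,-1]]
  ]
}}

```text
time_s: 8.65
position: [0.4444, -0.3277, 0.0156]
tcp_rot: [[0.99, 0.143, 0.0], [0.143, -0.99, -0.0], [0.0, 0.0, -1.0]]
force: [-0.0, -0.4, -2.9]
opening: 0.481
```

{"api": "send_rows", "payload": {
  "moves": [
    [[0,0,0,0,0,0.1,-1],[0,0,0,0,0,0,-1],[0,0,0,0,0,0.1,-1],[0,0,0,0,0,0,-1],[0,0,0,0,0,0,-1]]
  ]
}}

```text
time_s: 9.15
position: [0.4445, -0.3278, 0.015]
tcp_rot: [[0.99, 0.143, 0.001], [0.143, -0.99, -0.001], [0.0, 0.001, -1.0]]
force: [-1.1, 1.9, 9.6]
opening: 0.479
```

Contact felt (z force went from −3 to +9.6 N). Ease off, release narrowly, rise.

{"api": "send_rows", "payload": {
  "moves": [
    [[0,0,0,0,0,-0.1,-1],[0,0,0,0,0,0,0.14],[0,0,0,0,0,0,0.14],[0,0,0,0,0,0,0.14],[0,0,0,0,0,0,0.14]]
  ]
}}

```text
time_s: 9.65
position: [0.4444, -0.3277, 0.0144]
tcp_rot: [[0.99, 0.143, -0.0], [0.143, -0.99, 0.0], [-0.0, -0.0, -1.0]]
force: [0.1, 0.5, -0.6]
opening: 0.569
```

{"api": "send_rows", "payload": {
  "moves": [
    [[0,0,0,0,0,-0.5,0.14],[0,0,0,0,0,-1.5,0.14],[0,0,0,0,0,-3.0,0.14],[0,0,0,0,0,-4.0,0.14],[0,0,0,0,0,-4.5,0.14]]
  ]
}}

```text
time_s: 10.15
position: [0.4437, -0.3269, 0.1503]
tcp_rot: [[0.99, 0.143, -0.002], [0.143, -0.99, 0.002], [-0.002, -0.002, -1.0]]
force: [0.9, -0.4, 0.4]
opening: 0.571
```

```bash
python3 - <<'E'
from h import *
st();m=camera_model("wrist");w=capture("wrist");cv2.imwrite("pics/w5.png",w)
for t in("spice_jar","lying_jar"):
    print(t,[(np.round(d["location"],3),round(d["p"],2)) for d in spot_in("wrist",t)[:2]])
plan(.435,-.03,.32,-1,12,0)
E
```

```text
10.15 [ 0.4437 -0.3269  0.1503] [-48.0069  30.2305  96.6918   0.0001  53.2337  33.787 ] 0.570994306257173 [ 0.9058 -0.3574  0.3907]
[[ 0.9898  0.1427 -0.0018]
 [ 0.1427 -0.9898  0.002 ]
 [-0.0015 -0.0023 -1.    ]]
spice_jar [(array([ 0.453, -0.332,  0.051]), 0.79)]
lying_jar [(array([ 0.466, -0.405,  0.048]), 0.8)]
[np.float64(0.04), np.float64(0.0), np.float64(-6.73), np.float64(0.27), np.float64(-2.47), np.float64(-1.41), 0]
[np.float64(0.04), np.float64(0.0), np.float64(-6.73), np.float64(0.56), np.float64(-2.43), np.float64(-1.4), 0]
[np.float64(0.04), np.float64(0.0), np.float64(-6.73), np.float64(0.84), np.float64(-2.34), np.float64(-1.4), 0]
[np.float64(0.04), np.float64(0.0), np.float64(-6.73), np.float64(1.11), np.float64(-2.23), np.float64(-1.4), 0]
[np.float64(0.04), np.float64(0.0), np.float64(-6.73), np.float64(1.36), np.float64(-2.09), np.float64(-1.4), 0]
[np.float64(0.04), np.float64(0.0), np.float64(-6.73), np.float64(1.6), np.float64(-1.91), np.float64(-1.4), 0]
[np.float64(0.04), np.float64(0.0), np.float64(-6.73), np.float64(1.81), np.float64(-1.71), np.float64(-1.4), 0]
[np.float64(0.04), np.float64(0.0), np.float64(-6.73), np.float64(2.0), np.float64(-1.49), np.float64(-1.4), 0]
[np.float64(0.04), np.float64(0.0), np.float64(-6.73), np.float64(2.16), np.float64(-1.25), np.float64(-1.39), 0]
[np.float64(0.04), np.float64(0.0), np.float64(-6.73), np.float64(2.29), np.float64(-0.99), np.float64(-1.39), 0]
[np.float64(0.04), np.float64(0.0), np.float64(-6.73), np.float64(2.39), np.float64(-0.71), np.float64(-1.39), 0]
[np.float64(0.04), np.float64(0.0), np.float64(-6.73), np.float64(2.46), np.float64(-0.43), np.float64(-1.39), 0]
```

View pics/w5.png

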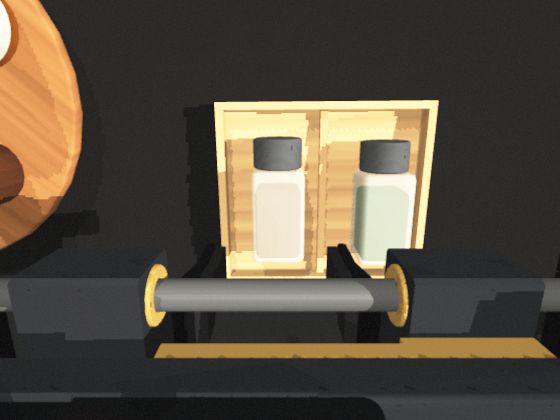

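The jar lies in the free lane (px 278,200) parallel to the other jar, both inside the tray. Moving to look at the bolt.

{"api": "send_rows", "payload": {
  "moves": [
    [[0,0,-6.8,0.3,-3.0,-1.5,0],[0,0,-6.8,0.7,-2.9,-1.5,0],[0,0,-6.8,1.0,-2.8,-1.5,0],[0,0,-6.8,1.3,-2.7,-1.5,0],[0,0,-6.8,1.6,-2.5,-1.5,0]]
  ]
}}

```text
time_s: 10.8
position: [0.4371, -0.1766, 0.2237]
tcp_rot: [[0.738, 0.675, -0.003], [0.675, -0.738, 0.002], [-0.001, -0.003, -1.0]]
force: [0.7, -0.3, 0.5]
opening: 0.5
```

{"api": "send_rows", "payload": {
  "moves": [
    [[0,0,-6.8,1.9,-2.3,-1.5,0],[0,0,-6.8,2.2,-2.0,-1.5,0],[0,0,-6.8,2.4,-1.4,-1.5,0],[0,0,-6.8,2.6,-1.0,-1.4,0],[0,0,-6.8,2.7,-0.7,-1.4,0]]
  ]
}}

```text
time_s: 11.3
position: [0.4431, -0.0344, 0.2968]
tcp_rot: [[0.234, 0.972, -0.003], [0.972, -0.234, 0.001], [0.0, -0.003, -1.0]]
force: [0.4, 0.5, 0.6]
opening: 0.497
```

{"api": "send_rows", "payload": {
  "moves": [
    [[0,0,-6.8,2.9,-0.4,-1.4,0],[0,0,-6.7,2.9,0,-1.4,0],[0,0,0,0,0,0,0],[0,0,0,0,0,0,0],[0,0,0,0,0,0,0]]
  ]
}}

```text
time_s: 11.8
position: [0.4499, 0.0215, 0.3243]
tcp_rot: [[0.007, 1.0, -0.003], [1.0, -0.007, 0.0], [-0.0, -0.003, -1.0]]
force: [0.2, 0.0, 0.0]
opening: 0.497
```

```bash
python3 - <<'E'
from h import *
st();m=camera_model("wrist");w=capture("wrist");cv2.imwrite("pics/w6.png",w)
for t in("bolt_handle","keeper","door","honey_jar","pepper_mill"):
    print(t,[(np.round(d["location"],3),round(d["p"],2)) for d in spot_in("wrist",t)[:2]])
E
```

```text
11.8 [0.4499 0.0215 0.3243] [-11.5051   9.467   97.6681  -0.0338  73.0237 -11.1192] 0.49728728294622226 [0.1673 0.0485 0.0261]
[[ 0.0066  1.     -0.0028]
 [ 1.     -0.0066  0.    ]
 [-0.     -0.0028 -1.    ]]
bolt_handle [(array([0.456, 0.114, 0.237]), 0.96)]
keeper [(array([0.386, 0.143, 0.243]), 0.67)]
door [(array([0.504, 0.142, 0.24 ]), 0.69)]
honey_jar [(array([0.455, 0.129, 0.237]), 0.64), (array([ 0.545, -0.069,  0.084]), 0.63)]
pepper_mill [(array([ 0.436, -0.073,  0.076]), 0.69), (array([0.48 , 0.   , 0.022]), 0.4)]
```

View pics/w6.png

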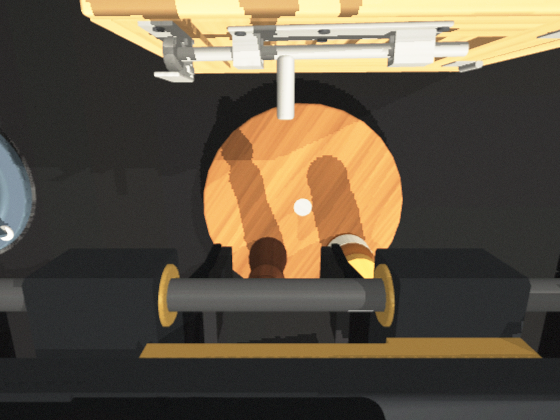

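Peg seen from (287,57) to tip (286,118); Susan and its bystanders below unchanged and clear of the door lane.

```bash
python3 - <<'E'
from h import *
m=camera_model("wrist")
for p in[(287,57),(286,112),(286,90)]: print(onz(m,p,.236))
print([proj(m,(x,.1425,.275)).round(0) for x in(.345,.455,.684)])
print([proj(m,q).round(0) for q in((.456,.0865,.234),(.456,.1,.234),(.456,.12,.234))])
E
```

```text
[0.4598 0.1285 0.236 ]
[0.4592 0.0933 0.236 ]
[0.4592 0.1077 0.236 ]
[array([79., 20.]), array([280.,  18.]), array([700.,  15.])]
[array([281., 122.]), array([281., 102.]), array([281.,  71.])]
```

{"api": "send_rows", "payload": {
  "moves": [
    [[0,0,-0.4,4.0,0.4,0,0],[0,0,0,3.95,0.4,0,0],[0,0,0,0,0,3.5,0],[0,0,0,0,0,3.0,0],[0,0,0,0,0,0,0]]
  ]
}}

```text
time_s: 12.6
position: [0.4557, 0.1017, 0.2573]
tcp_rot: [[-0.002, 1.0, -0.009], [1.0, 0.002, 0.0], [0.0, -0.009, -1.0]]
force: [-0.6, -0.2, -0.4]
opening: 0.497
```

```bash
python3 - <<'E'
from h import *
st();m=camera_model("wrist");a=capture("side");w=capture("wrist")
f=lambda i,x,y,w,h:cv2.resize(i[y:y+h,x:x+w],(400,300),interpolation=cv2.INTER_CUBIC)
cv2.imwrite("pics/c3.png",np.hstack([f(a,290,130,160,120),cv2.resize(w,(400,300))]))
print([(t,np.round(d["location"],3),round(d["p"],2)) for t in("bolt_handle",) for c in("side","wrist") for d in spot_in(c,t)[:2]])
E
```

```text
12.6 [0.4557 0.1017 0.2573] [ -1.1626  15.5588 101.1419  -0.0081  63.8264  -1.2849] 0.4974655987553531 [-0.6343 -0.2183 -0.3874]
[[-0.0022  1.     -0.0092]
 [ 1.      0.0022  0.0001]
 [ 0.0001 -0.0092 -1.    ]]
[('bolt_handle', array([0.455, 0.111, 0.242]), 0.55), ('bolt_handle', array([0.454, 0.115, 0.241]), 0.57)]
```

View pics/c3.png

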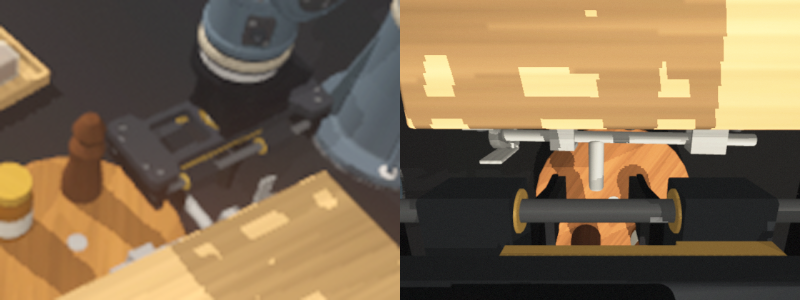

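The peg (597,170 in the right half) is centred between the fingers (553/640). Descend and close.

{"api": "send_rows", "payload": {
  "moves": [
    [[0,0,0,0,0,2.0,0],[0,0,0,0,0,1.5,0],[0,0,0,0,0,0.7,0],[0,0,0,0,0,0,0],[0,0,0,0,0,0,-0.4]]
  ]
}}

```text
time_s: 13.3
position: [0.4597, 0.1015, 0.2196]
tcp_rot: [[-0.002, 1.0, 0.002], [1.0, 0.002, -0.0], [-0.0, 0.002, -1.0]]
force: [-0.2, -0.0, 0.2]
opening: 0.468
```

{"api": "send_rows", "payload": {
  "moves": [
    [[0,0,0,0,0,0,-0.6],[0,0,0,0,0,0,-1],[0,0,0,0,0,0,-1],[0,0,0,0,0,0,-1],[0,0,0,0,0,0,-1]]
  ]
}}

```text
time_s: 13.8
position: [0.4587, 0.1016, 0.2187]
tcp_rot: [[-0.002, 1.0, -0.0], [1.0, 0.002, -0.0], [-0.0, -0.0, -1.0]]
force: [-1.3, -0.7, 1.8]
opening: 0.121
```

{"api": "send_rows", "payload": {
  "moves": [
    [[0,0,0,0,0,0,-1],[0,0,0,0,0,0,-1],[0,0,0,0,0,0,-1],[0,0,0,0,0,0,-1],[0,0,0,0,0,0,-1]]
  ]
}}

```text
time_s: 14.3
position: [0.4588, 0.1016, 0.2187]
tcp_rot: [[-0.002, 1.0, 0.0], [1.0, 0.002, 0.0], [0.0, 0.0, -1.0]]
force: [-0.9, 0.5, 3.9]
opening: 0.125
```

{"api": "send_rows", "payload": {
  "moves": [
    [[0,0,0,0,0,-0.2,-1],[0,0,0,0,0,-0.3,-1],[0,0,0,0,0,-0.3,-1],[0,0,0,0,0,-0.2,-1],[0,0,0,0,0,0,-1]]
  ]
}}

```text
time_s: 14.8
position: [0.4586, 0.1016, 0.2287]
tcp_rot: [[-0.002, 1.0, -0.0], [1.0, 0.002, -0.0], [-0.0, -0.0, -1.0]]
force: [-1.1, 0.3, -2.8]
opening: 0.129
```

{"api": "send_rows", "payload": {
  "moves": [
    [[0,0,0,0,0.1,0,-1],[0,0,0,0,0.2,0,-1],[0,0,0,0,0.3,0,-1],[0,0,0,0,0,0,-1],[0,0,0,0,0,0,-1]]
  ]
}}

```text
time_s: 15.3
position: [0.4654, 0.1016, 0.2285]
tcp_rot: [[-0.002, 1.0, 0.001], [1.0, 0.002, 0.0], [0.0, 0.001, -1.0]]
force: [-0.1, -0.8, -4.1]
opening: 0.123
```

No resistance past the 4 mm stop; drawing on.

{"api": "send_rows", "payload": {
  "moves": [
    [[0,0,0,0,0.5,0,-1],[0,0,0,0,0.5,0,-1],[0,0,0,0,0.5,0.05,-1],[0,0,0,0,0.4,0.05,-1],[0,0,0,0,0,0,-1]]
  ]
}}

```text
time_s: 15.8
position: [0.485, 0.1016, 0.2275]
tcp_rot: [[-0.002, 1.0, 0.001], [1.0, 0.002, 0.0], [0.0, 0.001, -1.0]]
force: [0.7, -0.4, -3.9]
opening: 0.127
```

{"api": "send_rows", "payload": {
  "moves": [
    [[0,0,0,0,0.3,0,-1],[0,0,0,0,0.3,0,-1],[0,0,0,0,0.1,0,-1],[0,0,0,0,0,0,-1],[0,0,0,0,0,0,-1]]
  ]
}}

```text
time_s: 16.3
position: [0.4911, 0.1016, 0.2275]
tcp_rot: [[-0.002, 1.0, 0.001], [1.0, 0.002, -0.0], [-0.0, 0.001, -1.0]]
force: [-0.6, -0.3, -4.4]
opening: 0.126
```

```bash
python3 - <<'E'
from h import *
st();w=capture("wrist");b=capture("top");cv2.imwrite("pics/w7.png",w)
f=lambda i,x,y,w,h:cv2.resize(i[y:y+h,x:x+w],(400,300),interpolation=cv2.INTER_CUBIC)
cv2.imwrite("pics/c4.png",np.vstack([np.hstack([f(w,80,150,400,120),f(b,150,190,120,150)])]))
E
```

```text
16.3 [0.4911 0.1016 0.2275] [-1.0947 20.3468 99.2179  0.0005 60.4035 -1.2019] 0.1264676680038326 [-0.6208 -0.345  -4.4485]
[[-0.0019  1.      0.0006]
 [ 1.      0.0019 -0.    ]
 [-0.      0.0006 -1.    ]]
```

View pics/c4.png

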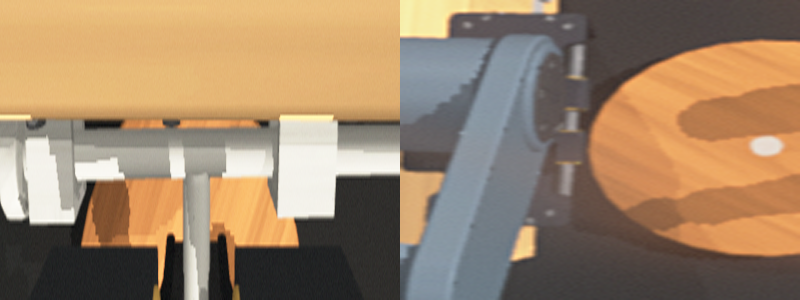

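Bolt drawn 32 mm (handle now left of the rear bracket, no resistance). Swinging the door.

{"api": "send_rows", "payload": {
  "moves": [
    [[0,0,-2,-0.6,0.15,0,-1],[0,0,-2,-0.6,0.15,0,-1],[0,0,-2,-0.6,0.15,0,-1],[0,0,-2,-0.6,0.15,0,-1],[0,0,-2,-0.6,0.15,0,-1]]
  ]
}}

```text
time_s: 16.9
position: [0.5006, 0.0728, 0.2276]
tcp_rot: [[-0.177, 0.984, 0.0], [0.984, 0.177, 0.002], [0.001, 0.001, -1.0]]
force: [-0.2, 1.4, -4.8]
opening: 0.126
```

```bash
cat >> h.py <<'E'
def door(phi,n):
    s=st();v=np.array([.4911-.6625,.1016-.1425]);a=np.radians(phi);c,q=np.cos(a),np.sin(a)
    yaw=np.degrees(np.arctan2(s["tcp_rot"][1,1],s["tcp_rot"][0,1]));w=s["position"][:2]-[.6625,.1425]
    print("yaw",yaw,"door est",np.degrees(np.arctan2(w[1],w[0])-np.arctan2(v[1],v[0]))%360,"r",np.hypot(*w),np.hypot(*v))
    t=np.array([c*v[0]-q*v[1]+.6625,q*v[0]+c*v[1]+.1425]);print("target",t);plan(*t,.2275,phi,n,-1)
E
python3 -c "
from h import *
door(20,5);door(36,13)"
```

```text
16.9 [0.5006 0.0728 0.2276] [ -4.454   20.6732  98.6343   0.1024  60.6724 -14.6789] 0.12616156369334774 [-0.1978  1.3955 -4.8164]
[[-0.1767  0.9843  0.0005]
 [ 0.9843  0.1767  0.0015]
 [ 0.0014  0.0007 -1.    ]]
yaw 10.174744434479615 door est 9.861343412310864 r 0.17628269036663755 0.17621228674527778
target [0.5154 0.0454]
[np.float64(0.01), np.float64(-0.02), np.float64(-1.97), np.float64(-0.59), np.float64(0.2), np.float64(0.0), -1]
[np.float64(0.01), np.float64(-0.02), np.float64(-1.97), np.float64(-0.6), np.float64(0.18), np.float64(0.0), -1]
[np.float64(0.01), np.float64(-0.02), np.float64(-1.97), np.float64(-0.6), np.float64(0.15), np.float64(0.0), -1]
[np.float64(0.01), np.float64(-0.02), np.float64(-1.97), np.float64(-0.61), np.float64(0.13), np.float64(0.0), -1]
[np.float64(0.01), np.float64(-0.02), np.float64(-1.97), np.float64(-0.61), np.float64(0.11), np.float64(0.0), -1]
16.9 [0.5006 0.0728 0.2276] [ -4.454   20.6732  98.6343   0.1024  60.6724 -14.6789] 0.12616156369334774 [-0.1978  1.3955 -4.8164]
[[-0.1767  0.9843  0.0005]
 [ 0.9843  0.1767  0.0015]
 [ 0.0014  0.0007
[... 905 characters left out ...]
.float64(0.0), -1]
[np.float64(0.0), np.float64(-0.01), np.float64(-1.99), np.float64(-0.6), np.float64(0.13), np.float64(0.0), -1]
[np.float64(0.0), np.float64(-0.01), np.float64(-1.99), np.float64(-0.6), np.float64(0.11), np.float64(0.0), -1]
[np.float64(0.0), np.float64(-0.01), np.float64(-1.99), np.float64(-0.61), np.float64(0.09), np.float64(0.0), -1]
[np.float64(0.0), np.float64(-0.01), np.float64(-1.99), np.float64(-0.61), np.float64(0.07), np.float64(0.0), -1]
[np.float64(0.0), np.float64(-0.01), np.float64(-1.99), np.float64(-0.61), np.float64(0.05), np.float64(0.0), -1]
[np.float64(0.0), np.float64(-0.01), np.float64(-1.99), np.float64(-0.61), np.float64(0.03), np.float64(0.0), -1]
```

Tracks the arc exactly (force +y 1.4 N: the spring). Continue to ~35°.

{"api": "send_rows", "payload": {
  "moves": [
    [[0,0,-2,-0.6,0.15,0,-1],[0,0,-2,-0.6,0.15,0,-1],[0,0,-2,-0.6,0.15,0,-1],[0,0,-2,-0.6,0.15,0,-1],[0,0,-2,-0.6,0.15,0,-1]]
  ]
}}

```text
time_s: 17.4
position: [0.515, 0.0457, 0.2276]
tcp_rot: [[-0.345, 0.939, 0.0], [0.939, 0.345, 0.002], [0.002, 0.001, -1.0]]
force: [0.6, 1.6, -4.0]
opening: 0.122
```

{"api": "send_rows", "payload": {
  "moves": [
    [[0,0,-2,-0.6,0.15,0,-1],[0,0,-2,-0.6,0.15,0,-1],[0,0,-2,-0.6,0.15,0,-1],[0,0,-2,-0.6,0.15,0,-1],[0,0,-2,-0.6,0.15,0,-1]]
  ]
}}

```text
time_s: 17.9
position: [0.5338, 0.0216, 0.2276]
tcp_rot: [[-0.503, 0.864, -0.001], [0.864, 0.503, 0.002], [0.002, 0.0, -1.0]]
force: [-0.6, 1.7, -3.8]
opening: 0.125
```

{"api": "send_rows", "payload": {
  "moves": [
    [[0,0,-2,-0.6,0.15,0,-1],[0,0,-2,-0.6,0.15,0,-1],[0,0,-1,-0.3,0.1,0,-1],[0,0,0,0,0,0,-1],[0,0,0,0,0,0,-1]]
  ]
}}

```text
time_s: 18.4
position: [0.5449, 0.0107, 0.2274]
tcp_rot: [[-0.575, 0.818, -0.001], [0.818, 0.575, 0.001], [0.001, -0.0, -1.0]]
force: [-0.9, 2.5, -2.9]
opening: 0.128
```

```bash
python3 - <<'E'
from h import *
door(35,1)
a=capture("side");b=capture("top");w=capture("wrist")
cv2.imwrite("pics/c5.png",np.vstack([np.hstack([cv2.resize(b,(400,300)),cv2.resize(a[90:330,200:520],(400,300))]),np.hstack([cv2.resize(w,(400,300)),cv2.resize(b[180:330,150:350],(400,300))])]))
for c in("side","top"):
    for t in("pepper_mill","honey_jar","spice_jar","lying_jar"): print(c,t,[(np.round(d["location"],3),round(d["p"],2)) for d in spot_in(c,t)[:1]])
E
```

```text
18.4 [0.5449 0.0107 0.2274] [-10.6508  23.738   93.2776   0.045   63.0336 -45.7514] 0.12767018153120052 [-0.8917  2.4878 -2.9367]
[[-0.5747  0.8183 -0.0007]
 [ 0.8183  0.5747  0.0008]
 [ 0.0011 -0.0001 -1.    ]]
yaw 35.08008443075492 door est 34.84953860907385 r 0.17662991097853728 0.17621228674527778
target [0.5456 0.0107]
[np.float64(-0.01), np.float64(-0.06), np.float64(0.08), np.float64(-0.04), np.float64(0.05), np.float64(-0.01), -1]
side pepper_mill [(array([0.538, 0.039, 0.243]), 0.28)]
side honey_jar [(array([ 0.558, -0.072,  0.083]), 0.71)]
side spice_jar [(array([ 0.45 , -0.314,  0.044]), 0.83)]
side lying_jar [(array([ 0.461, -0.398,  0.043]), 0.72)]
top pepper_mill [(array([ 0.439, -0.097,  0.146]), 0.73)]
top honey_jar [(array([ 0.54 , -0.09 ,  0.108]), 0.73)]
top spice_jar [(array([ 0.441, -0.324,  0.049]), 0.8)]
top lying_jar [(array([ 0.453, -0.407,  0.05 ]), 0.71)]
```

View pics/c5.png

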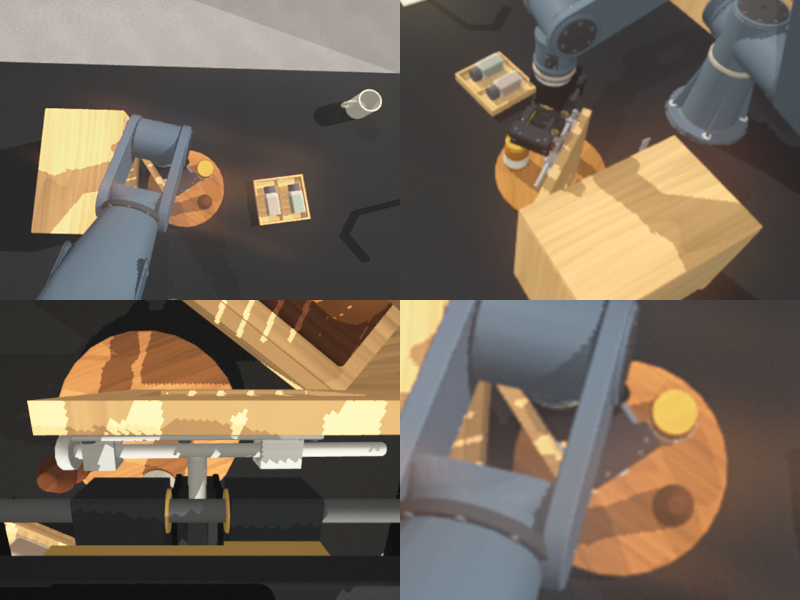

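The door stands open at about 35° with the peg between the fingers. Both jars lie in the tray, and the mill (about (672,507) in the lower-right crop) and the honey (675,410) are standing where they were. Handing in.

```bash
python3 -c "
from h import *
print(bot.hand_in());st()"
```

```text
the job is handed in; nothing more can be done
None
the job is handed in; nothing more can be done
```

The whole task is done and handed in at about 18.7 s, well under the 58 s limit. No verdict was reported.

- **Jar:** I lifted it off the lazy Susan and set it down in the tray's free lane, alongside the other jar. Contact at set-down was about 10 N before I released it.
- **Bolt:** I lifted the handle 10 mm and drew it back 32 mm. There was no pull resistance, so the collar did not catch on the keeper's prongs.
- **Door:** I swung it along its arc to about 35°. The grip angle read 35.1° and the arc position 34.8°. The gripper is still holding the peg (measured opening about 11 mm on a 12 mm peg), and 2.5 N of spring push is felt at the wrist.

**Last checks:** The top camera put the pepper mill, honey jar and lying jar within about 5 mm of where they started, and the spice jar was in its lane. The side camera's pepper mill report disagreed: it was low confidence (0.28) and pointed at the handle instead. The top picture shows the mill standing, so I disregarded that report. No picture showed the collar fully clear of the keeper; I judged that from the 32 mm of travel and the door swinging freely.

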